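# Load a circuit board under the spring clip of a test jig

## Task

Load the small circuit board into the test jig: push it along the jig's bed up to the spring clip, then hold the clip's raised tail down with one fingertip while the other fingertip pushes the board on beneath the clip, fully home against the contact block, and only then let the clip close onto it. The board is only pushed, never picked up, lifted or tipped; leave everything else on the bench where it is.

Things in the scene. Friction and masses are not known exactly. Their poses are not given: they have to be found in the camera images.
- jig: board test jig, fixed: white base 200 x 104 mm with an aluminium bed, 72 wide, x -105 to 85, its top (the board slides on it) 22 mm above the bench. Origin at bench level on the bed's centre line; x along the bed in the push direction, from the open end where the board starts towards the clip; y left, z up. Bed behind the clip's pin is bare
- mouth (a point): on the bed, 10 mm behind the jig's origin (jig x = -10), axes as the jig: start of the slot. Two black guide rails, 8 mm high, 4 thick, run from here to jig x = 26 with inner faces at y +-24; from here back to jig x = -45 they flare out gently to y +-31 as a lead-in
- stop (a point): foot of the black contact block's face (jig x = 23) that the board's front edge must meet: on the bed's surface, on the centre line; axes as the jig. The block is 5 mm high, 40 wide
- board: loose circuit board on a black carrier: 36 mm long (x), 44 wide (y), 6 thick, 40-85 g. Grey terminal block along its rear (-x) edge: 9 deep, 36 wide, top 20 mm above the underside, flush with the edge: the rear is one upright face 20 high to push on. Origin: centre of underside. Starts on the bed's open end, up to 0.22 rad askew. Home: origin at jig x 5, y 0 (2 mm play), z 22 mm, x axes alike
- clip (a joint): angle (rad) of the see-saw spring clip, bent steel sheet 30 mm wide: 0 shut; grows as the tail goes down and the lip rises; stop at 0.55. The lip clears the board above 0.3; resting on the board it reads about 0.25. It springs shut when let go. Spring 0.06 N m shut, 0.15 N m at 0.55: about 6 N pressed 25 mm behind the pin (10 N at 15 mm) holds the tail fully down
- pin (a point): middle of the clip's hinge pin, which lies along jig y at jig x = 30, 8 mm above the bed; axes as the jig. Two ears carry it: jig x 23.5 to 36.5, y +-16.5 to 20.5, tops 12.5 mm above the bed
- tail (a point): point on top of the clip's tail, 30 mm from the pin, mid-width; moves with the clip. The tail is flat 2 mm sheet, 46 mm long behind the pin (+x), 30 wide. Shut, it rises from the pin at 0.6 rad, its end 36 mm above the bed; at 0.55 it is almost level, its top 10 to 12 mm above the bed
- lip (a point): underside of the clip's rolled lip (5 mm diameter, 30 wide), 15 mm before the pin; moves with the clip. Shut, it is 2 mm above the bed and bars the 6 mm board, which stops there with its origin at jig x = -5.5; at 0.55 it is 10 mm above the bed
- driver: screwdriver 170 mm long lying beside the jig; to be left alone; origin under its middle
- spare: another, larger circuit board (50 x 62 mm, with a finned heat sink and two capacitors, 22 mm high) lying on the bench beside the jig; to be left alone; origin at the centre of its underside
- flux: small bottle, 30 mm diameter, 62 mm tall, standing beside the jig; to be left alone; origin under its base
- meter: red multimeter 180 x 88 x 49 mm lying on the bench; to be left alone; origin at the centre of its underside
- reel: solder reel, 64 mm diameter, 44 mm tall; to be left alone; origin under its base
- tin: round aluminium tin, 54 mm diameter, 27 mm tall; to be left alone; origin under its base
- brush: brush 170 mm long lying on the bench; to be left alone; origin under its middle

How it is judged:
By the outcome, as a careful person would: the job done as asked, in the order asked, and still so for the second after the job is handed in, with the robot touching nothing.
It also fails if it takes over 54 s, if anything falls off the work surface, if the arm or the gripper's body presses on something with over 40 N, if the wrist force passes 120 N, or if a joint passes its speed limit or range.

## Robot

A 7-joint arm with a two-finger parallel gripper is mounted at the origin on the work surface. World frame = base frame: x ahead of the robot, y to its left, z up, the work surface at z = 0. Lengths are in m, angles in rad, forces in N, time in s.
With the tool pointing down it reaches from about 0.425 to 1.025 m from the base axis. Payload 9.4 kg.
Tool frame: the origin (TCP) lies at the very end of the fingers, on their centre line; the grasp point (between the pads) lies 19 mm behind it (robot.tcp_to_grasp is the z of the grasp point in the tool frame, in m); z points along the fingers, y is the direction in which the jaws open and shut (so a half turn about z gives the same grasp; the last joint's range is limited). The gripper opens to 93 mm and grips with 3 to 60 N. Pads are 15 mm wide; open, the fingers measure 128 mm over their backs; the gripper's body (75 mm by 188 mm) begins 65 mm behind the grasp point.
Start: joints at [1.05, 0.599, -0.003, 1.599, 0.002, 0.943, -0.08], TCP at [0.311, -0.655, 0.186] pointing down, gripper open.
Joint ranges: [-2.57, 2.57], [-0.35, 1.97], [-1.29, 1.29], [0.11, 2.56], [-1.05, 4.19], [0.11, 1.86], [-2.63, 2.63]. Speed limits (rad/s): [2.22, 2.22, 3.01, 3.01, 3.14, 3.14, 3.14].

## Interface

Orientations are given as a rotation vector (axis times angle).
In Python, from bench import monitor, grab_frame, robot gives the robot as it stands.
- The arm moves only by the tool send_rows, never from a script. Its argument "steps" is text: rows parted by semicolons, each of 5 numbers parted by spaces: the finger opening in cm, from 0 to 9.3, then the shift along the tool's x, y, z in cm, then the turn about the tool's z in degrees. In form: fingers x y z roll; .... A call has 1 to 5 rows; each row is the pose to reach, as a shift and turn from the pose commanded when the call began, along the tool's axes at that moment; what a row does not reach only later rows make up. A row lasts 1/8 s, in which the tool goes at most 62.5 mm and 10.7 degrees, less where a joint would pass 70% of its speed; a pose out of reach is approached as far as the arm can. A call with a gripper value outside its range is refused whole. The fingers move at their own pace and stop on an object; the grip force is fixed at half the most. Time passes only in rows, so rows that repeat a pose let the fingers close. It gives the time, the measured TCP pose, the force and the opening at its end, in the units of the state.
- monitor.sense(): the state, without advancing time (a new reading comes with each control period).
- grab_frame(name): name is "side" or "top" or "wrist"; returns a dict with "pixels" (384x512x3 uint8, red, green, blue), "depth" (384x512 float32, m along the optical axis (not along the pixel's ray), 0 where there is no reading), "mtx" (3x3 intrinsics, pixels), "position" and "orientation" of the camera in the world; the wrist camera has in their place "hand_eye" (4x4, takes a point from camera to tool coordinates, whose origin is the TCP and whose axes are the flange's). Camera axes: x right, y up, looking along -z (the intrinsics and any distortion apply to the point x, -y, -z); pixel columns grow to the right and rows downward; lengths in m; the calibration is good to about 2 mm. A picture is of the moment at which its call begins: read the wrist's pose just before it.
- robot.close_job(): hands the job in, once; it reports no verdict.
The state is a dict: "time_s": time; "q": joint angles; "joint_velocities": joint speeds; "joint_efforts": joint torques, N m; "ee_pos": TCP position; "tool_rot": TCP orientation; "force": force on the tool from outside, world axes, zero at the start; "wrist_torque": the same for the moment, N m; "width": opening from 0.0 (shut) to 1.0 (fully open).
Only numpy, scipy, OpenCV 4.12 (cv2) and the standard library are available. Lean on these libraries where they do the work, as an engineer would, in place of code of your own. Each camera call takes 0.05 s, during which the arm holds its last target. There are 200 camera calls.

## Working session

There is one attempt and no reset: what is moved stays moved. The work goes in short steps, Python scripts to look and compute and a tool call to move; the robot and the scene stay as the last step left them, time stands still between calls to the robot, and variables do not carry over. Pictures are saved under pics/ and viewed, about 8 in all and at most 12, crops included, and the job is handed in when it is done.

Besides the shell and the picture viewer there is one more tool, called after "Call:" by a JSON object that holds its "op" and its "data", one argument or row to a line. send_rows: Moves the arm, as the interface text tells. Its arguments: {"type":"object","properties":{"steps":{"type":"string"}},"required":["steps"]}

```bash
mkdir -p pics; ls
cat > h.py <<'E'
import numpy as np, cv2
from scipy.spatial.transform import Rotation as R
from bench import monitor, grab_frame, robot
def grab(name):
    s=monitor.sense(); f=grab_frame(name)
    if 'hand_eye' in f:
        T=np.eye(4);T[:3,:3]=R.from_rotvec(s['tool_rot']).as_matrix();T[:3,3]=s['ee_pos']
        M=T@np.array(f['hand_eye'])
    else:
        M=np.eye(4);o=np.array(f['orientation'],float)
        M[:3,:3]=R.from_rotvec(o).as_matrix() if o.shape==(3,) else (o if o.shape==(3,3) else R.from_quat(o).as_matrix());M[:3,3]=f['position']
    f['M']=M
    return f
def cloud(f):
    h,w=f['depth'].shape;u,v=np.meshgrid(np.arange(w),np.arange(h));K=np.array(f['mtx']);d=f['depth']
    p=np.stack([(u-K[0,2])/K[0,0]*d,-(v-K[1,2])/K[1,1]*d,-d],-1)
    return p@f['M'][:3,:3].T+f['M'][:3,3]
def plane(f,uv,z):
    K=np.array(f['mtx']);uv=np.atleast_2d(uv).astype(float)
    r=np.stack([(uv[:,0]-K[0,2])/K[0,0],-(uv[:,1]-K[1,2])/K[1,1],-np.ones(len(uv))],-1)@f['M'][:3,:3].T
    o=f['M'][:3,3];return o+r*((z-o[2])/r[:,2])[:,None]
E
python3 - <<'E'
from h import *
s=monitor.sense();print(s)
for n in ('top','side'):
    f=grab(n);print(n,[k for k in f],f['mtx'],f['position'],f['orientation'])
    cv2.imwrite(f'pics/{n}0.png',f['pixels'][...,::-1]);np.savez(n+'0',**{k:f[k] for k in('pixels','depth','mtx','M')})
E
```

```text
pics
{'time_s': 0.0, 'q': array([ 1.05028827,  0.60009939, -0.00250475,  1.60014709,  0.00180159,
        0.94289095, -0.07985365]), 'joint_velocities': array([-0.00037388,  0.00075147,  0.00063964,  0.00154723,  0.00161679,
       -0.00054561,  0.0008238 ]), 'joint_efforts': array([-9.28332556e-04, -7.65048337e+01,  1.49706166e+00, -2.52345014e+01,
       -5.24248858e-02,  1.70274399e-02,  1.66803120e-04]), 'ee_pos': array([ 0.31102291, -0.65429214,  0.18527301]), 'tool_rot': array([-3.06314554e+00, -6.91063623e-01,  7.82480976e-04]), 'force': array([-0.81882954, -0.16619901, -0.17711318]), 'wrist_torque': array([ 0.02021362,  0.0302152 , -0.06575771]), 'width': 0.9993730253518004}
top ['pixels', 'depth', 'mtx', 'position', 'orientation', 'M'] [[354.02066367   0.         250.64200431]
 [  0.         354.02066367 186.96662643]
 [  0.           0.           1.        ]] [ 0.3751319  -0.02464112  0.99852096] [ 0.17626045 -0.15069528 -1.3673551 ]
side ['pixels', 'depth', 'mtx', 'position', 'orientation', 'M'] [[497.96291717   0.         252.29941687]
 [  0.         497.96291717 191.43073941]
 [  0.           0.           1.        ]] [-0.09414651  0.88745429  1.17393556] [ 0.3182871  -0.96984349 -2.33284146]
```

View pics/top0.png

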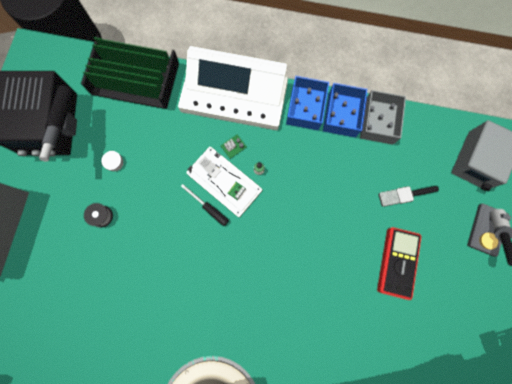

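View pics/side0.png

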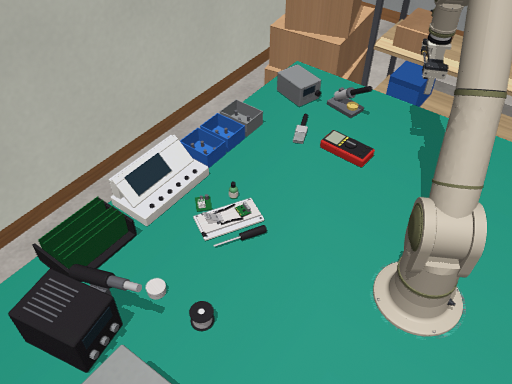

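Top view: the jig is at about (224,181), with the board at its lower right end (238,190) and the clip towards the upper left (208,165). The driver is below it, the spare at (233,146) and the flux at (259,168). The side view agrees with this.

Run:
```python
from h import *
f=dict(np.load('top0.npz'));P=cloud(f)
img=f['pixels'];hsv=cv2.cvtColor(img,cv2.COLOR_RGB2HSV)
m=((P[...,2]>0.008)&(P[...,2]<0.07)).astype(np.uint8)
notgreen=~((hsv[...,0]>70)&(hsv[...,0]<90)&(hsv[...,1]>120))
sel=np.zeros_like(m);sel[140:225,180:268]=1
w=((hsv[...,1]<60)&(hsv[...,2]>130)).astype(np.uint8)*sel
w=cv2.morphologyEx(w,cv2.MORPH_CLOSE,np.ones((5,5)))
n,l,st,c=cv2.connectedComponentsWithStats(w);i=1+np.argmax(st[1:,4]);print(st[i],c[i])
ys,xs=np.where(l==i);r=cv2.minAreaRect(np.stack([xs,ys],1).astype(np.float32));b=cv2.boxPoints(r)
print(b); print('depth z',np.percentile(P[l==i][:,2],[5,25,50,75,95]))
q=plane(f,b,0.018);print(q.round(3));print([np.linalg.norm(q[k]-q[k-1]).round(3) for k in range(4)])
print('centre',q.mean(0),'table z',np.median(P[250:300,150:350,2]))
d=[q[k]-q[k-1] for k in range(4)];d=max(d,key=np.linalg.norm);print('ang',np.arctan2(d[1],d[0]))
print('board px',plane(f,[238,190],.03),'clip',plane(f,[208,165],.04))
# sizes
```

```text
[ 187  147   75   70 2457] [223.93447293 180.94953195]
[[185.518   172.70833]
 [209.46445 144.23146]
 [262.81027 189.09047]
 [238.86383 217.56734]]
depth z [0.00924285 0.01375995 0.01999962 0.02292345 0.04191302]
[[ 0.589  0.203  0.018]
 [ 0.686  0.155  0.018]
 [ 0.586 -0.022  0.018]
 [ 0.493  0.028  0.018]]
[np.float64(0.2), np.float64(0.108), np.float64(0.204), np.float64(0.105)]
centre [0.58862884 0.09116132 0.018     ] table z -0.0008836916833676045
ang -2.0858808547270304
board px [[0.5670306  0.04536992 0.03      ]] clip [[0.61864936 0.14178894 0.04      ]]
```

```bash
cat >> h.py <<'E'
def togo(target,xang):
    """shift in tool axes cm and roll deg, so TCP at target and tool x at world angle xang"""
    s=monitor.sense();r=R.from_rotvec(s['tool_rot']).as_matrix()
    d=r.T@(np.array(target)-s['ee_pos']);a=np.arctan2(r[1,0],r[0,0])
    roll=-np.degrees((xang-a+np.pi)%(2*np.pi)-np.pi)
    print('t',s['time_s'].__round__(2),'pos',s['ee_pos'].round(4),'xang',a.round(3),'tilt',r[2].round(4),'F',s['force'].round(1),'w',round(s['width'],3),'| shift cm',(d*100).round(2),'roll',roll.round(1))
E
python3 - <<'E'
from h import *
f=grab('wrist');print(f['hand_eye'],f['mtx'])
togo([.57,.075,.25],1.056)
E
```

```text
[[ 7.20844222e-04  9.54578914e-01  2.97957342e-01  8.32100113e-02]
 [ 9.99999732e-01 -6.50676893e-04 -3.34684107e-04 -1.01435632e-03]
 [-1.25608434e-04  2.97957503e-01 -9.54579127e-01 -1.99213041e-01]
 [ 0.00000000e+00  0.00000000e+00  0.00000000e+00  1.00000000e+00]] [[279.61156858   0.         252.95581133]
 [  0.         279.61156858 185.92583671]
 [  0.           0.           1.        ]]
t 0.15 pos [ 0.3111 -0.6544  0.1854] xang 0.444 tilt [-1.0e-04 -1.2e-03 -1.0e+00] F [-1.8 -0.5  0.1] w 1.0 | shift cm [ 54.7  -54.76  -6.4 ] roll -35.1
```

Call:
{"op": "send_rows", "data": {
  "steps": "0 5 -5 -3 -8; 0 9.5 -9.5 -3 -16; 0 14 -14 -3 -24; 0 18.5 -18.5 -3 -32; 0 23 -23 -3 -35.1"
}}

```text
time_s: 0.78
ee_pos: [0.4146, -0.3633, 0.2162]
tool_rot: [2.711, 1.587, 0.0]
force: [0.6, -0.6, -0.0]
width: 0.513
```

Run:
```python
from h import *
togo([.544,.013,.17],1.056)
```

```text
t 0.78 pos [ 0.4146 -0.3633  0.2162] xang 1.059 tilt [ 0.e+00  2.e-04 -1.e+00] F [ 0.6 -0.6 -0. ] w 0.513 | shift cm [39.14 -7.14  4.62] roll 0.2
```

Call:
{"op": "send_rows", "data": {
  "steps": "0 6 -1.1 0 0; 0 12 -2.2 0 0; 0 18 -3.3 0 0; 0 24 -4.4 0 0; 0 30 -5.5 0 0"
}}

```text
time_s: 1.4
ee_pos: [0.5143, -0.0751, 0.2162]
tool_rot: [2.713, 1.583, 0.0]
force: [1.1, 0.0, 0.1]
width: 0.015
```

Call:
{"op": "send_rows", "data": {
  "steps": "0 5 -1 2 0; 0 8.5 -1.6 4.6 0; 0 8.5 -1.6 4.6 0"
}}

```text
time_s: 1.78
ee_pos: [0.5413, 0.0081, 0.1683]
tool_rot: [-2.707, -1.589, 0.003]
force: [0.7, -0.3, 0.1]
width: 0.003
```

Run:
```python
from h import *
togo([.544,.013,.17],1.056)
f=grab('wrist');np.savez('w1',**{k:f[k] for k in('pixels','depth','mtx','M')})
cv2.imwrite('pics/w1.png',cv2.resize(f['pixels'][...,::-1],(800,600),interpolation=cv2.INTER_CUBIC))
```

```text
t 1.77 pos [0.5413 0.0081 0.1683] xang 1.061 tilt [-5.e-04 -3.e-03 -1.e+00] F [ 0.7 -0.3  0.1] w 0.003 | shift cm [ 0.56 -0.01 -0.17] roll 0.3
```

View pics/w1.png

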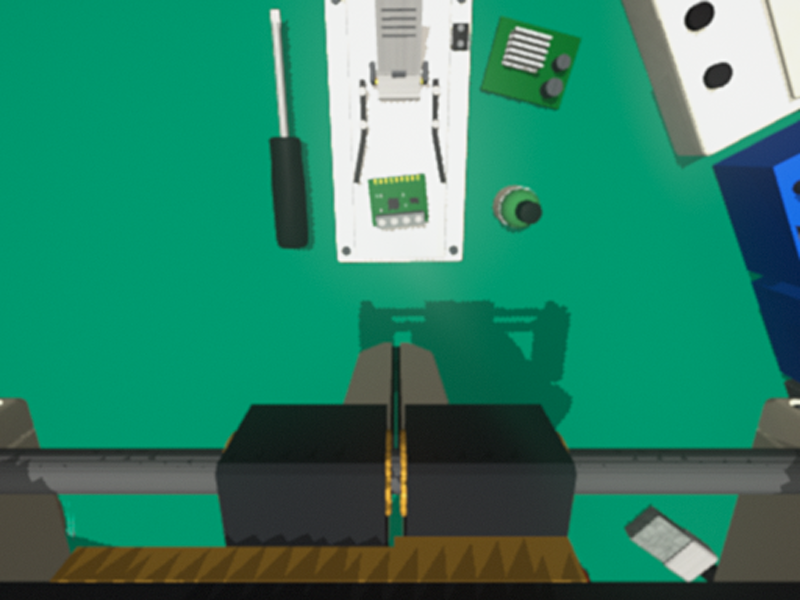

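Wrist view, in 800x600 pixels: the board is at (399,200), with its grey terminal block towards me. The rail lead-ins start at (358,182) and (444,182), and the clip is at about (399,60). The jig's open edge is at row 262, and the area around the push path is clear.

Run:
```python
from h import *
f=dict(np.load('w1.npz'));P=cloud(f);img=f['pixels'];hsv=cv2.cvtColor(img,cv2.COLOR_RGB2HSV)
a=1.058;ex=np.array([np.cos(a),np.sin(a)]);ey=np.array([-ex[1],ex[0]])
k=1.5625
corn=plane(f,np.array([[340,262],[463,262]])/k,.018);print('base rear corners',corn.round(4))
# white sides: for rows, left/right edges of white base
green=(hsv[...,0]>70)&(hsv[...,0]<90)&(hsv[...,1]>120)
L=[];Rr=[]
for v in range(20,164,3):
    row=np.where((hsv[v,200:312,1]<50)&(hsv[v,200:312,2]>170))[0]+200
    if len(row)>5: L.append((row.min(),v));Rr.append((row.max()+1,v))
for n,e in(('L',L),('R',Rr)):
    p=plane(f,np.array(e),.018)[:,:2];vx,vy,x0,y0=cv2.fitLine(p.astype(np.float32),cv2.DIST_HUBER,0,.001,.001).ravel()
    print(n,'ang',np.arctan2(vy,vx),'pt',x0,y0,'jig-ish y',np.dot([x0,y0],ey))
# rails
dark=(hsv[...,2]<80);dark[:45]=0;dark[125:]=0;dark[:,:220]=0;dark[:,292:]=0
n,l,st,c=cv2.connectedComponentsWithStats(dark.astype(np.uint8))
for i in range(1,n):
    if st[i,4]>15:
        ys,xs=np.where(l==i);p=plane(f,np.stack([xs,ys],1),.030)[:,:2]
        print('dark',st[i],'x',(p@ex).min().round(4),(p@ex).max().round(4),'y',(p@ey).min().round(4),(p@ey).max().round(4),'z',np.median(P[l==i][:,2]).round(4))
# board: green bright
bm=green|((hsv[...,0]>40)&(hsv[...,0]<90)&(hsv[...,1]>90));b2=np.zeros_like(bm);b2[105:150,225:285]=bm[105:150,225:285]
ys,xs=np.where(b2);r=cv2.minAreaRect(np.stack([xs,ys],1).astype(np.float32));bp=cv2.boxPoints(r);q=plane(f,bp,.028);print('green px',bp.round(1).tolist());print((q[:,:2]@ex).round(4),(q[:,:2]@ey).round(4))
print('z green',np.median(P[b2][:,2]),'bed z',np.median(P[85:105,245:265,2]),'base',np.median(P[80:160,219:222,2]))
print('term corners',plane(f,np.array([[375,228],[428,224],[373,216],[427,211]])/k,.042).round(4))
q=plane(f,np.array([[375,228],[428,224],[373,216],[427,211]])/k,.042)[:,:2];print((q@ex).round(4),(q@ey).round(4))
q=plane(f,np.array([[358,182],[444,182]])/k,.030)[:,:2];print('rail ends',(q@ex).round(4),(q@ey).round(4)); print('corn',(corn[:,:2]@ex).round(4),(corn[:,:2]@ey).round(4))
```

```text
base rear corners [[ 0.5001  0.0301  0.018 ]
 [ 0.5884 -0.0191  0.018 ]]
L ang 1.0708214 pt 0.5424733 0.11161761 jig-ish y -0.41793686067405145
R ang 1.0704014 pt 0.63470954 0.06665165 jig-ish y -0.5203703004056097
dark [280  95   4  21  22] x 0.3382 0.3605 y -0.5014 -0.4971 z 0.0306
green px [[235.8000030517578, 114.9000015258789], [270.8999938964844, 111.69999694824219], [273.3999938964844, 139.89999389648438], [238.39999389648438, 143.10000610351562]]
[0.338  0.3418 0.3089 0.3048] [-0.446  -0.4872 -0.4911 -0.4486]
z green 0.028559551826224744 bed z 0.022569298908213326 base 0.014627246778581515
term corners [[0.5422 0.0432 0.042 ]
 [0.5782 0.0265 0.042 ]
 [0.5453 0.0516 0.042 ]
 [0.582  0.0354 0.042 ]]
[0.3036 0.3068 0.3125 0.3164] [-0.4512 -0.4908 -0.4499 -0.4898]
rail ends [0.3363 0.3365] [-0.4382 -0.5028]
corn [0.2716 0.272 ] [-0.421  -0.5221]
```

Run:
```python
from h import *
f=dict(np.load('w1.npz'));k=1.5625
a=1.0706;ex=np.array([np.cos(a),np.sin(a)]);ey=np.array([-ex[1],ex[0]])
def pr(n,uv,z): 
    q=plane(f,np.array(uv)/k,z)[:,:2];print(n,(q@ex).round(4),(q@ey).round(4))
pr('corn',[[340,262],[463,262]],.014)
pr('railend',[[358,182],[444,182]],.030)
pr('term',[[375,228],[428,224],[373,216],[427,211]],.042)
pr('green',[[235.8*k,114.9*k],[270.9*k,111.7*k]],.028)
pr('rail straight bend',[[364,124],[437,124]],.030)
pr('lip edge',[[379,98],[421,98]],.027)
hsv=cv2.cvtColor(f['pixels'],cv2.COLOR_RGB2HSV)
for z,(lo,hi) in ((.014,(20,164)),):
    L=[];Q=[]
    for v in range(lo,hi,3):
        row=np.where((hsv[v,200:312,1]<50)&(hsv[v,200:312,2]>170))[0]+200
        if len(row)>5:L.append((row.min(),v));Q.append((row.max()+1,v))
    print(np.median(plane(f,np.array(L),z)[:,:2]@ey),np.median(plane(f,np.array(Q),z)[:,:2]@ey))
```

```text
corn [0.2653 0.2645] [-0.4239 -0.5261]
railend [0.3307 0.3302] [-0.4424 -0.507 ]
term [0.2979 0.3006 0.3068 0.3102] [-0.455  -0.4946 -0.4538 -0.4937]
green [0.3323 0.3357] [-0.4502 -0.4915]
rail straight bend [0.3715 0.371 ] [-0.4482 -0.5009]
lip edge [0.389  0.3888] [-0.4592 -0.4894]
-0.4219247891627864 -0.5255382781697919
```

```bash
cat >> h.py <<'E'
A=1.0706;EX=np.array([np.cos(A),np.sin(A)]);EY=np.array([-EX[1],EX[0]]);O=EX*.3755-EY*.4743
def J(x,y,z): return np.r_[O+EX*x/1e3+EY*y/1e3,.022+z/1e3]
def jp(p): d=np.array(p)[...,:2]-O;return np.stack([d@EX,d@EY,np.array(p)[...,2]-.022],-1)*1e3
E
python3 - <<'E'
from h import *
print(O);togo(J(-96,0,5),A);print(jp(monitor.sense()['ee_pos']))
E
```

```text
[0.59628174 0.10202365]
t 1.82 pos [0.5413 0.006  0.1692] xang 1.059 tilt [-0.001  -0.0019 -1.    ] F [ 0.5 -0.2 -0.3] w 0.004 | shift cm [ 1.48  0.23 14.22] roll -0.7
[-110.59935174    2.16575945  147.18831124]
```

Call:
{"op": "send_rows", "data": {
  "steps": "0 0.8 0.1 4 -0.7; 0 1.5 0.2 8 -0.7; 0 1.5 0.2 11 -0.7; 0 1.5 0.2 12 -0.7"
}}

```text
time_s: 2.33
ee_pos: [0.5502, 0.0154, 0.0492]
tool_rot: [-2.705, -1.598, 0.003]
force: [-0.3, 0.0, -0.7]
width: 0.005
```

Run:
```python
from h import *
f=grab('wrist');np.savez('w2',**{k:f[k] for k in('pixels','depth','mtx','M')})
togo(J(-96,0,5),A);print(jp(monitor.sense()['ee_pos']))
cv2.imwrite('pics/w2.png',cv2.resize(f['pixels'][...,::-1],(800,600),interpolation=cv2.INTER_CUBIC))
```

```text
t 2.38 pos [0.5502 0.0157 0.0489] xang 1.067 tilt [-0.0016 -0.0014 -1.    ] F [-0.3  0.2 -0.9] w 0.003 | shift cm [ 0.19 -0.1   2.19] roll -0.2
[-97.85836273  -0.98273548  26.90268141]
```

View pics/w2.png

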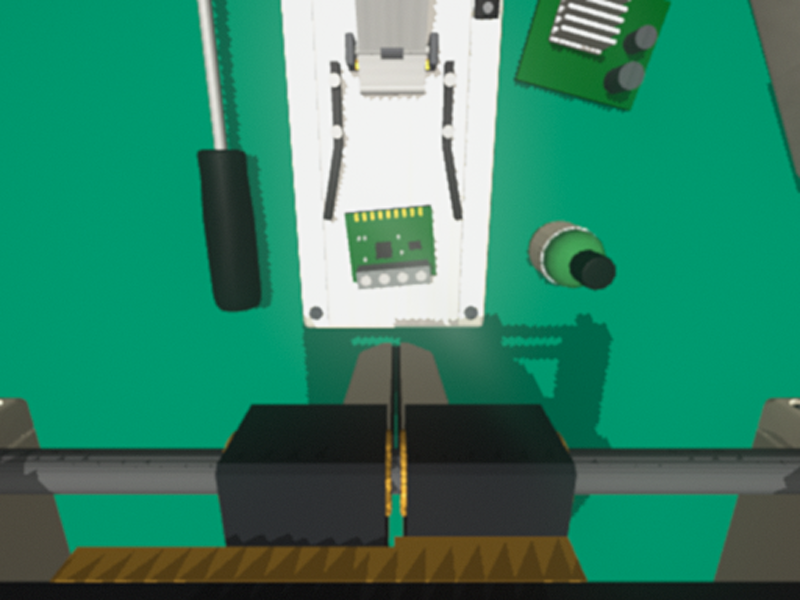

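Closer view: the fingertips are at (397,345), behind the open edge of the jig at row 326. The board's rear is at about row 287, and the centre line is column 395. I'll check the jig model against this view.

Run:
```python
from h import *
f=dict(np.load('w2.npz'));k=1.5625
for n,uv,z in(('railend in',[[332,217],[456,217]],.030),('bend',[[341,147],[446,147]],.030),('term rear top',[[362,288],[432,282]],.042),('green front',[[347,211],[432,206]],.028),('lip edge',[[360,95],[426,95]],.028),('base rear',[[305,327],[484,327]],.014),('fingertip',[[397,345]],.049)):
    print(n,jp(plane(f,np.array(uv)/k,z)).round(1).tolist())
```

```text
railend in [[-44.1, 31.1, 8.0], [-44.3, -30.6, 8.0]]
bend [[-11.0, 25.3, 8.0], [-11.2, -24.6, 8.0]]
term rear top [[-77.4, 16.1, 20.0], [-74.4, -18.4, 20.0]]
green front [[-41.4, 23.7, 6.0], [-39.1, -18.7, 6.0]]
lip edge [[11.9, 15.8, 6.0], [11.8, -14.8, 6.0]]
base rear [[-109.5, 51.9, -8.0], [-109.7, -51.4, -8.0]]
fingertip [[-104.9, -1.1, 27.0]]
```

Run:
```python
from h import *
f=dict(np.load('w2.npz'));f0=f;P=cloud(f)
s=monitor.sense();r=R.from_rotvec(s['tool_rot']).as_matrix()
for u in (243,262):
  for v in range(216,262,3):
    print(u,v,((P[v,u]-s['ee_pos'])@r*1e3).round(1),f['pixels'][v,u])
```

```text
243 216 [-24.3 -10.3  48.9] [ 43 156 118]
243 219 [-27.8 -10.4  49.6] [ 57 145 111]
243 222 [  9.8  -7.  -39.1] [107 102  89]
243 225 [  9.9  -6.8 -43.6] [105 103  89]
243 228 [  9.5  -6.7 -46.9] [104 103  89]
243 231 [  9.9  -6.6 -51.7] [103 101  87]
243 234 [  9.8  -6.5 -55.2] [102  99  86]
243 237 [  9.3  -6.4 -57.9] [101  98  83]
243 240 [  9.1  -6.3 -61.1] [100  97  84]
243 243 [  9.2  -6.1 -64.7] [100  98  84]
243 246 [  9.4  -6.  -68.3] [98 96 81]
243 249 [  9.7  -5.9 -71.9] [98 96 81]
243 252 [  9.3  -5.8 -74. ] [96 94 80]
243 255 [  9.3  -5.7 -76.9] [99 95 82]
243 258 [  36.4   -3.9 -123.4] [70 70 59]
243 261 [  35.9   -3.9 -124.3] [26 30 26]
262 216 [-24.    8.   48.1] [ 47 112  87]
262 219 [-27.2   8.   48.3] [ 63 108  87]
262 222 [  9.4   4.9 -38.1] [107 102  90]
262 225 [  9.4   4.8 -42.5] [105 103  89]
262 228 [  9.6   4.7 -47.1] [103 101  87]
262 231 [ 10.1   4.5 -52.1] [102 100  86]
262 234 [  9.8   4.4 -55.3] [102 100  86]
262 237 [  9.4   4.3 -58.2] [101  99  84]
262 240 [  9.6   4.2 -62. ] [100  97  84]
262 243 [  9.6   4.1 -65.3] [98 96 82]
262 246 [  9.4   4.  -68.1] [97 94 81]
262 249 [  9.4   3.9 -71.2] [97 94 81]
262 252 [  8.8   3.8 -73.2] [97 93 80]
262 255 [  9.8   3.7 -77.7] [96 93 79]
262 258 [  35.4    2.1 -121.7] [72 71 60]
262 261 [  36.1    2.  -124.5] [28 30 28]
```

Run:
```python
from h import *
f=grab('side');s=monitor.sense();r=R.from_rotvec(s['tool_rot']).as_matrix();K=f['mtx']
im=cv2.resize(f['pixels'][100:300,120:370,::-1].copy(),None,fx=3.2,fy=3,interpolation=cv2.INTER_CUBIC)
def pj(p):
    c=f['M'][:3,:3].T@(p-f['M'][:3,3]);return np.array([(K[0,0]*c[0]/-c[2]+K[0,2]-120)*3.2,(-K[1,1]*c[1]/-c[2]+K[1,2]-100)*3])
for z,c in((0,(0,0,255)),(-.039,(255,0,0)),(-.084,(0,255,255))):
    p=pj(s['ee_pos']+r@[0,0,z]);print(p);cv2.circle(im,tuple(int(x) for x in p),3,c,-1)
cv2.imwrite('pics/s2.png',im)
```

```text
[426.66939936 303.03819994]
[426.85375328 276.66047058]
[427.07487038 245.02259154]
```

View pics/s2.png

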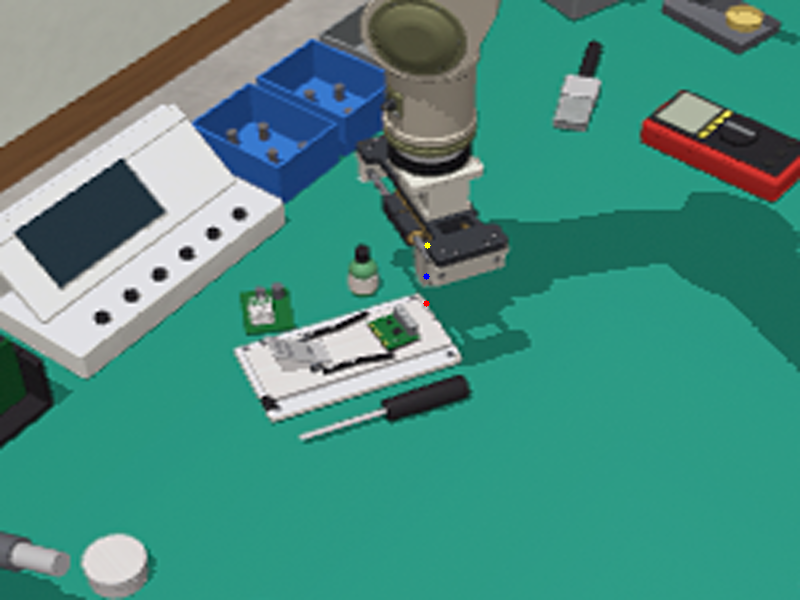

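Run:
```python
from h import *
s=monitor.sense();r=R.from_rotvec(s['tool_rot']).as_matrix()
for n in('side','top'):
    f=grab(n);P=cloud(f);t=(P-s['ee_pos'])@r*1e3
    m=(abs(t[...,0])<90)&(abs(t[...,1])<100)&(t[...,2]<15)&(t[...,2]>-130)&(f['depth']>0)
    q=t[m];print(n,len(q))
    for lo in range(-130,15,12):
        z=q[(q[:,2]>=lo)&(q[:,2]<lo+12)]
        if len(z):print(lo,len(z),'x',np.percentile(z[:,0],[2,50,98]).round(),'y',np.percentile(z[:,1],[2,50,98]).round())
    if n=='side':
        cv2.imwrite('pics/s3.png',cv2.resize(f['pixels'][170:220,225:295,::-1],(800,571),interpolation=cv2.INTER_NEAREST))
```

```text
side 270
-130 116 x [-33.  13.  35.] y [-88. -82.  82.]
-118 4 x [-7. 11. 23.] y [-83. -83. -20.]
-94 1 x [9. 9. 9.] y [5. 5. 5.]
-82 9 x [6. 8. 9.] y [-14.   4.  15.]
-70 13 x [6. 8. 9.] y [-17.   1.  16.]
-58 12 x [5. 8. 9.] y [-15.  -7.   8.]
-46 8 x [ 5.  8. 10.] y [-11.   1.   9.]
-34 1 x [7. 7. 7.] y [10. 10. 10.]
-22 17 x [25. 31. 40.] y [81. 87. 95.]
-10 11 x [27. 35. 39.] y [79. 84. 89.]
2 72 x [19. 27. 45.] y [-19.  47.  94.]
14 6 x [23. 33. 60.] y [-35.  -0.  89.]
top 0
```

View pics/s3.png

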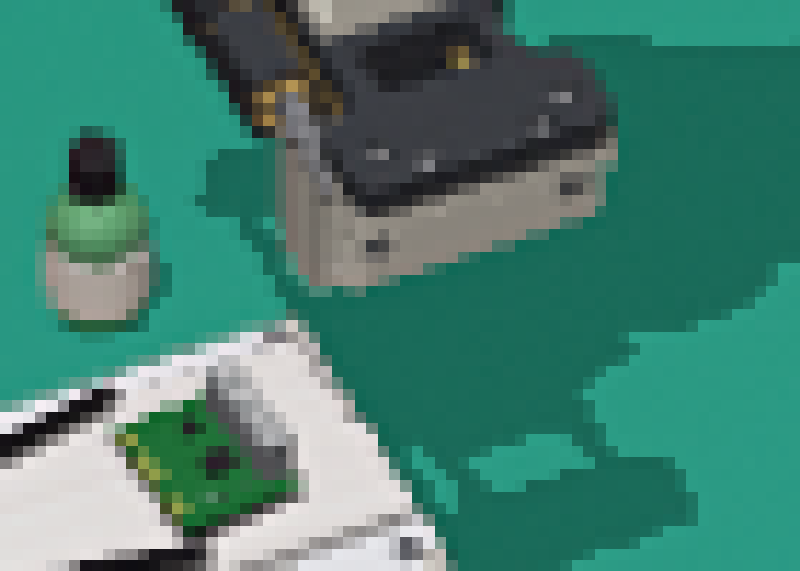

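Call:
{"op": "send_rows", "data": {
  "steps": "0 0.1 -0.1 0.8 0; 0 0.2 -0.1 1.6 0; 0 0.2 -0.1 2.1 0; 0 0.2 -0.1 2.1 0"
}}

```text
time_s: 3.02
ee_pos: [0.5507, 0.0193, 0.0286]
tool_rot: [-2.703, -1.6, 0.001]
force: [-0.4, -0.5, -0.4]
width: 0.007
```

Run:
```python
from h import *
print(robot.tcp_to_grasp)
f=grab('wrist');np.savez('w3',**{k:f[k] for k in('pixels','depth','mtx','M')})
togo(J(-96,0,5),A);s=monitor.sense();print(jp(s['ee_pos']))
r=R.from_rotvec(s['tool_rot']).as_matrix();P=cloud(f)
for u in (243,262):
  for v in range(212,232,2): print(u,v,((P[v,u]-s['ee_pos'])@r*1e3).round(1),f['pixels'][v,u])
f=grab('side');im=f['pixels'][160:220,215:295,::-1]
cv2.imwrite('pics/s4.png',cv2.resize(im,(800,600),interpolation=cv2.INTER_CUBIC))
```

```text
-0.0188
t 3.08 pos [0.5509 0.0194 0.0288] xang 1.069 tilt [-3.e-04 -5.e-04 -1.e+00] F [-0.1 -0.   0. ] w 0.002 | shift cm [-0.17  0.02  0.18] roll -0.1
[-94.31229127   0.20013427   6.82966504]
243 212 [-1.6 -8.8  5.4] [241 242 237]
243 214 [-3.4 -8.9  5.4] [240 241 236]
243 216 [-5.6 -8.9  6.6] [202 198 186]
243 218 [-7.  -8.9  5.9] [189 184 172]
243 220 [  9.7  -7.3 -35. ] [142 138 125]
243 222 [  9.6  -7.3 -37.8] [106 102  90]
243 224 [  9.6  -7.2 -40.8] [104 103  88]
243 226 [ 10.2  -7.  -44.7] [105 101  89]
243 228 [  9.7  -7.  -46.5] [105 103  89]
243 230 [  9.9  -6.8 -49.6] [104 101  87]
262 212 [-2.1  6.2  6.4] [192 186 173]
262 214 [-4.1  6.2  7.3] [192 186 174]
262 216 [-5.3  6.2  6.1] [192 186 174]
262 218 [-7.4  6.2  6.7] [191 185 174]
262 220 [  9.5   4.8 -34.5] [133 128 115]
262 222 [  9.6   4.7 -37.8] [104 102  87]
262 224 [  9.8   4.6 -41. ] [105 102  88]
262 226 [  9.4   4.5 -43.1] [105 101  88]
262 228 [  9.6   4.4 -46.2] [105 101  89]
262 230 [  9.7   4.4 -49.1] [103 100  87]
```

View pics/s4.png

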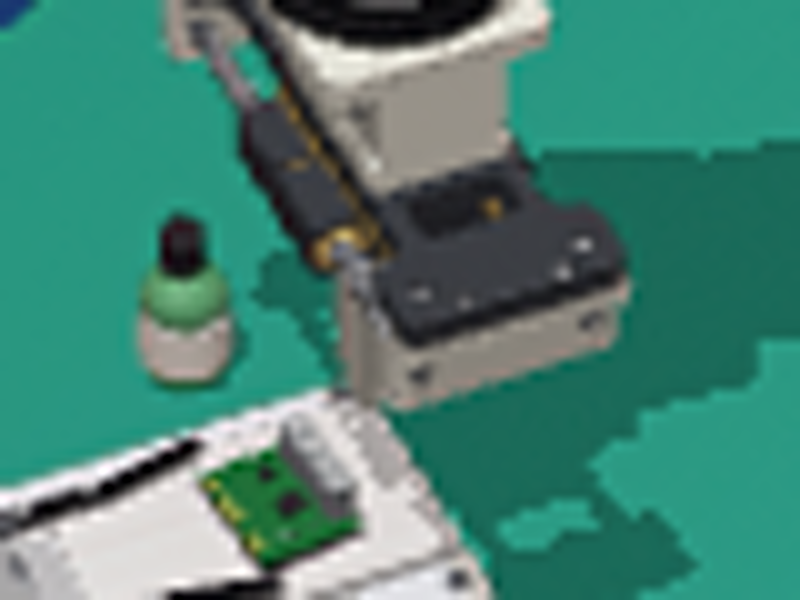

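Here the end of the gripper's body hides most of the fingers. The visible fingers seem to stop well above the stated TCP. A short forward push will show where the tips really are, and it is harmless either way.

Call:
{"op": "send_rows", "data": {
  "steps": "0 0.5 0 0.2 0; 0 1 0 0.2 0; 0 1.4 0 0.2 0; 0 1.8 0 0.2 0; 0 1.8 0 0.2 0"
}}

```text
time_s: 3.75
ee_pos: [0.5599, 0.0355, 0.0271]
tool_rot: [-2.703, -1.601, -0.0]
force: [-0.0, 0.8, 0.7]
width: 0.006
```

Run:
```python
from h import *
f=grab('wrist');s=monitor.sense();print(jp(s['ee_pos']),s['force'])
hsv=cv2.cvtColor(f['pixels'],cv2.COLOR_RGB2HSV)
b=(hsv[...,0]>40)&(hsv[...,0]<70)&(hsv[...,1]>90);c=np.zeros_like(b);c[100:222,215:290]=1;b&=c
P=cloud(f);q=jp(P[b]);q=q[(q[:,2]>3)&(q[:,2]<10)];print(len(q),'board green x',np.percentile(q[:,0],[2,98]),'y',np.percentile(q[:,1],[2,98]))
cv2.imwrite('pics/w4.png',cv2.resize(f['pixels'][100:290,150:370,::-1],(800,690))[:600])
```

```text
[-7.61834818e+01  2.08839973e-02  5.09322233e+00] [ 0.37495663 -0.23171279 -0.30825629]
1635 board green x [-68.59626355 -41.21126084] y [-18.51248994  22.98781351]
```

View pics/w4.png

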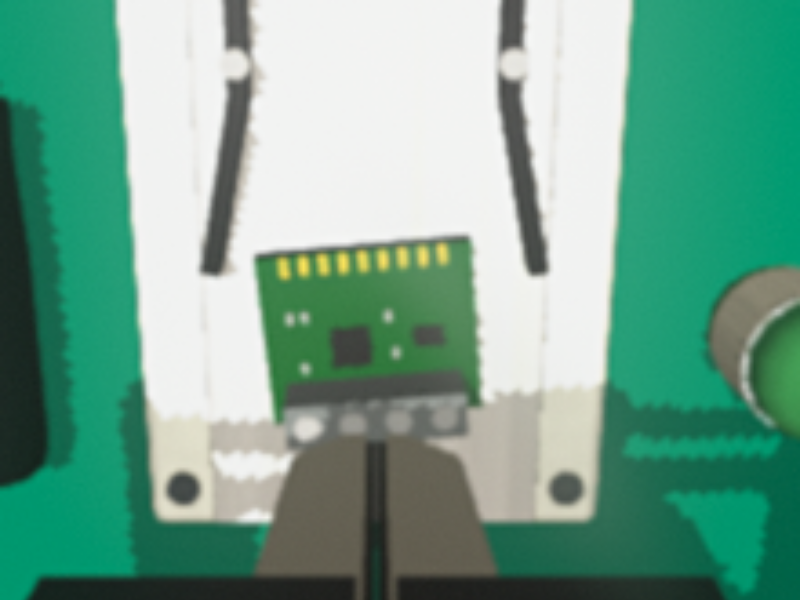

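The board has not moved: its front is still at about -41 mm and it is still askew, though the TCP is past its rear. So the real tips end about 35 mm above the reported TCP. I'll back off and go down with force checks.

Call:
{"op": "send_rows", "data": {
  "steps": "0 -1 0 0 0; 0 -2 0 0 0; 0 -2.2 0 0.5 0; 0 -2.2 0 1.3 0; 0 -2.2 0 2 0"
}}

```text
time_s: 4.42
ee_pos: [0.5491, 0.016, 0.0064]
tool_rot: [-2.703, -1.6, 0.0]
force: [-0.5, 0.3, 0.1]
width: 0.008
```

Call:
{"op": "send_rows", "data": {
  "steps": "0 0 0 0.3 0; 0 0 0 0.5 0; 0 0 0 0.5 0"
}}

```text
time_s: 4.8
ee_pos: [0.5491, 0.0159, 0.002]
tool_rot: [-2.703, -1.6, 0.0]
force: [0.2, -0.3, -0.5]
width: 0.003
```

```bash
cat >> h.py <<'E'
def tip(f,us=(243,262)):
    s=monitor.sense();r=R.from_rotvec(s['tool_rot']).as_matrix();P=cloud(f)
    for u in us:
        t=(P[:,u]-s['ee_pos'])@r*1e3
        i=np.where((t[:,2]<-15)&(t[:,2]>-60)&(f['depth'][:,u]>0))[0]
        print('tip col',u,'row',i.min(),t[i.min()].round(1),t[i.min()+1].round(1),'floor z',(t[i.min()-2,2]).round(1),'jig',jp(P[i.min()-2,u]).round(1))
E
python3 - <<'E'
from h import *
f=grab('wrist');s=monitor.sense();print(jp(s['ee_pos']),s['force']);tip(f)
E
```

```text
[-9.82152170e+01 -1.13318444e-02 -1.98862602e+01] [-0.67739421 -0.4074409  -0.41579962]
tip col 243 row 0 [132.8  -6.2 -31.6] [131.7  -6.2 -33.8] floor z -151.7 jig [-75.8   3.2 131.9]
tip col 262 row 0 [132.2   3.6 -33.5] [131.8   3.6 -33.4] floor z -152.5 jig [-74.7  -1.1 132.7]
```

Call:
{"op": "send_rows", "data": {
  "steps": "0 0 0 0.4 0; 0 0 0 0.8 0; 0 0 0 0.8 0"
}}

```text
time_s: 5.22
ee_pos: [0.5489, 0.0157, -0.0063]
tool_rot: [-2.704, -1.6, 0.001]
force: [-0.4, -0.3, 0.8]
width: 0.004
```

Call:
{"op": "send_rows", "data": {
  "steps": "0 0.6 0 0 0; 0 1.2 0 0 0; 0 1.8 0 0 0; 0 2.4 0 0 0; 0 2.4 0 0 0"
}}

```text
time_s: 5.85
ee_pos: [0.561, 0.0375, -0.0059]
tool_rot: [-2.703, -1.601, -0.001]
force: [0.8, 0.2, -0.4]
width: 0.005
```

```bash
cat >> h.py <<'E'
def board(f,dump=True):
    hsv=cv2.cvtColor(f['pixels'],cv2.COLOR_RGB2HSV);b=(hsv[...,0]>40)&(hsv[...,0]<75)&(hsv[...,1]>90)
    q=jp(cloud(f));b&=(q[...,2]>2)&(q[...,2]<11)&(abs(q[...,1])<36)&(q[...,0]>-105)&(q[...,0]<30)
    p=q[b];print('green n',len(p),'x',np.percentile(p[:,0],[1,99]).round(1),'y',np.percentile(p[:,1],[1,99]).round(1))
    r=cv2.minAreaRect(p[:,:2].astype(np.float32));print('rect',r)
E
python3 - <<'E'
from h import *
f=grab('wrist');s=monitor.sense();togo(J(-34,0,-28),A);print(jp(s['ee_pos']));board(f)
r=R.from_rotvec(s['tool_rot']).as_matrix();P=cloud(f)
for v in range(190,232,3): print(v,((P[v,243]-s['ee_pos'])@r*1e3).round(1),jp(P[v,243]).round(1))
E
```

```text
t 5.9 pos [ 0.5608  0.0371 -0.0059] xang 1.069 tilt [ 1.e-04  0.e+00 -1.e+00] F [-0.1  0.6  0.2] w 0.006 | shift cm [ 4.   -0.    0.01] roll -0.1
[-7.39819066e+01  2.25436006e-02 -2.79307481e+01]
green n 2420 x [-57.9 -27.4] y [-20.5  21.6]
rect ((-44.516090393066406, 0.5401630401611328), (42.82554626464844, 35.39539337158203), 89.88843536376953)
190 [ 31.  -7. -37.] [-42.9   6.9   9. ]
193 [ 28.7  -7.  -35.7] [-45.3   7.    7.7]
196 [ 26.9  -7.  -36.4] [-47.    7.    8.4]
199 [ 24.8  -7.1 -36. ] [-49.1   7.    8. ]
202 [ 22.3  -7.1 -34.5] [-51.7   7.1   6.6]
205 [ 20.3  -7.1 -34.5] [-53.7   7.1   6.6]
208 [ 20.   -7.  -38.9] [-54.    7.   10.9]
211 [ 20.1  -6.8 -44. ] [-53.9   6.8  16.1]
214 [ 19.9  -6.7 -47.9] [-54.1   6.7  20. ]
217 [ 18.4  -6.7 -48.9] [-55.6   6.7  21. ]
220 [ 16.4  -6.7 -48.7] [-57.6   6.7  20.8]
223 [ 14.1  -6.8 -47.9] [-59.9   6.8  20. ]
226 [ 12.7  -6.7 -49. ] [-61.3   6.7  21.1]
229 [ 11.   -6.7 -49.6] [-63.    6.7  21.6]
```

The board moved and is now square to the jig (rect angle 89.9°, y about 0.5 mm, rear at about -63). I'll keep pushing.

Call:
{"op": "send_rows", "data": {
  "steps": "0 0.6 0 0 0; 0 1.2 0 0 0; 0 1.8 0 0 0; 0 2.4 0 0 0; 0 2.8 0 0 0"
}}

```text
time_s: 6.52
ee_pos: [0.5744, 0.0618, -0.0059]
tool_rot: [-2.703, -1.6, -0.0]
force: [-0.7, -0.2, -0.2]
width: 0.007
```

Call:
{"op": "send_rows", "data": {
  "steps": "0 0.3 0 0 0; 0 0.6 0 0 0; 0 0.8 0 0 0; 0 0.8 0 0 0"
}}

```text
time_s: 7.02
ee_pos: [0.5781, 0.0685, -0.0059]
tool_rot: [-2.704, -1.6, -0.0]
force: [0.0, 0.4, 0.1]
width: 0.003
```

Run:
```python
from h import *
f=grab('wrist');s=monitor.sense();togo(J(-34,0,-28),A);print(jp(s['ee_pos']));board(f)
q=jp(cloud(f))
for v in range(100,232,6): print(v,q[v,243].round(1),q[v,262].round(1))
cv2.imwrite('pics/w5.png',cv2.resize(f['pixels'][80:270,150:370,::-1],(695,600)))
```

```text
t 7.08 pos [ 0.578   0.0684 -0.0059] xang 1.069 tilt [ 0.  0. -1.] F [ 0.5 -0.2  0.3] w 0.002 | shift cm [ 0.43 -0.01  0.01] roll -0.1
[-38.27311634  -0.12547453 -27.90963805]
green n 2452 x [-24.    7.5] y [-20.7  21.5]
rect ((-9.78074836730957, 0.3864707946777344), (43.19633865356445, 35.174049377441406), 89.90575408935547)
100 [45.1  5.8 21.6] [45. -4. 21.]
106 [42.   5.9 17.9] [42.  -4.1 18.1]
112 [38.9  6.  16. ] [38.9 -4.2 16.5]
118 [35.7  6.1 15.7] [35.6 -4.3 13.7]
124 [32.3  6.2 13.1] [32.2 -4.4 12.2]
130 [28.8  6.3 11.1] [28.5 -4.5  8.5]
136 [25.2  6.4  9.4] [25.2 -4.5  9. ]
142 [21.6  6.5  8.2] [21.7 -4.5  9.2]
148 [18.   6.6  7.5] [17.9 -4.6  7.1]
154 [14.4  6.6  7.7] [14.1 -4.7  6.1]
160 [9.3 6.9 0.3] [ 9.3 -4.9  0.4]
166 [6.9 6.7 6.7] [ 7.2 -4.7  7.7]
172 [3.4 6.7 7.3] [ 3.3 -4.8  7.3]
178 [-0.6  6.8  6.7] [-0.7 -4.8  6.5]
184 [-4.6  6.9  6.3] [-4.4 -4.8  6.9]
190 [-8.2  6.9  7.1] [-8.3 -4.9  6.9]
196 [-11.6   6.9   8.6] [-12.4  -4.9   6.4]
202 [-16.1   7.    7.2] [-16.2  -4.9   6.8]
208 [-19.    6.9   9.9] [-19.2  -4.9   9.4]
214 [-19.2   6.6  18.8] [-18.8  -4.6  19.8]
220 [-22.3   6.6  20.6] [-22.3  -4.6  20.7]
226 [-26.    6.6  20.9] [-26.5  -4.6  19.9]
```

View pics/w5.png

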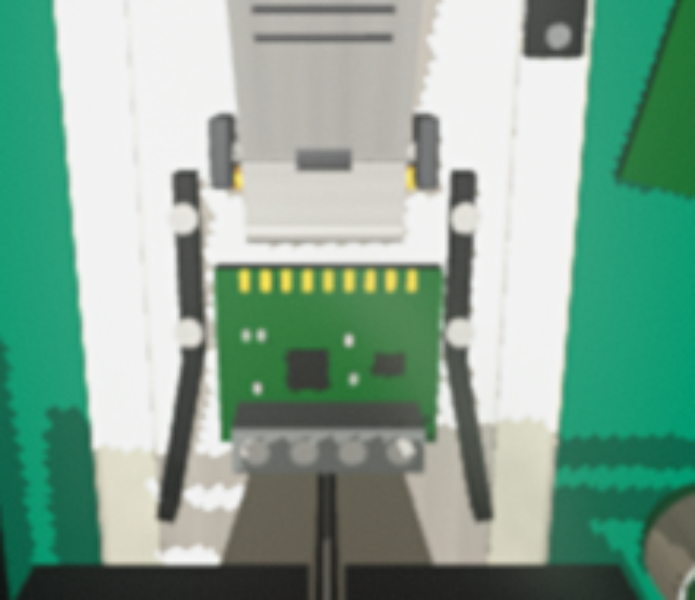

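The board is square between the rails, with its front at about x = 8 mm and the lip at 12.5. I'll push 3 mm more, back off, rise and turn the jaws along the bed.

Call:
{"op": "send_rows", "data": {
  "steps": "0 0.15 0 0 0; 0 0.3 0 0 0; 0 0.3 0 0 0; 0 -0.4 0 0 0; 0 -1.2 0 0 0"
}}

```text
time_s: 7.7
ee_pos: [0.5718, 0.0572, -0.0059]
tool_rot: [2.704, 1.6, -0.0]
force: [-0.4, 0.7, 0.1]
width: 0.005
```

Call:
{"op": "send_rows", "data": {
  "steps": "0 -0.5 0 -2 0; 3 -0.5 0 -5 -8; 7 -0.5 0 -7 -18; 7.2 0.5 0 -7.5 -28; 7.2 1.5 0 -7.5 -38"
}}

```text
time_s: 8.32
ee_pos: [0.5801, 0.0704, 0.0714]
tool_rot: [2.028, 2.396, 0.002]
force: [0.4, 0.4, -0.7]
width: 0.383
```

Call:
{"op": "send_rows", "data": {
  "steps": "7.2 0 0 0 -10; 7.2 0 0 0 -20; 7.2 0 0 0 -30; 7.2 0 0 0 -40; 7.2 0 0 0 -50"
}}

```text
time_s: 8.95
ee_pos: [0.5797, 0.0701, 0.0705]
tool_rot: [0.825, 3.03, -0.001]
force: [-0.5, 0.2, 0.4]
width: 0.771
```

Run:
```python
from h import *
togo(J(5,0,25),A+np.pi/2);f=grab('wrist');s=monitor.sense();print(jp(s['ee_pos']),s['width']*93,s['q'].round(2));board(f)
np.savez('w6',**{k:f[k] for k in('pixels','depth','mtx','M')})
r=R.from_rotvec(s['tool_rot']).as_matrix();t=(cloud(f)-s['ee_pos'])@r*1e3
m=(t[...,2]<-20)&(t[...,2]>-80)&(f['depth']>0)&(abs(t[...,0])<15)
for sg in(-1,1):
    q=t[m&(t[...,1]*sg>20)]
    for lo in range(-80,-20,6):
        z=q[(q[:,2]>=lo)&(q[:,2]<lo+6)]
        if len(z):print(sg,lo,len(z),'x',np.percentile(z[:,0],[2,98]).round(1),'y',np.percentile(z[:,1],[2,98]).round(1),z[:,2].max().round(1))
```

```text
t 8.95 pos [0.5797 0.0701 0.0705] xang 2.61 tilt [-1.8e-03 -4.0e-04 -1.0e+00] F [-0.5  0.2  0.4] w 0.771 | shift cm [0.21 4.1  2.35] roll -1.8
[-36.24826783  -0.87049887  48.30103404] 71.99296269780827 [ 0.23  0.67 -0.67  2.    0.64  0.7   0.2 ]
green n 491 x [-22.5   9.6] y [-18.9  22.2]
rect ((-7.0720062255859375, 1.0979747772216797), (34.08637619018555, 42.42582321166992), 0.250806599855423)
-1 -80 300 x [-4.6 11.4] y [-50.9 -35.3] -74.0
-1 -74 266 x [-5.2 11.5] y [-50.4 -35.2] -68.0
-1 -68 231 x [-5.2 11.3] y [-50.2 -35.3] -62.0
-1 -62 211 x [-5.  11.4] y [-49.5 -35.3] -56.1
-1 -56 174 x [-5.2 11.2] y [-49.3 -35.4] -50.0
-1 -50 165 x [-5.  11.5] y [-49.1 -35.3] -44.1
-1 -44 131 x [-5.  11.3] y [-47.6 -35.4] -38.0
-1 -38 76 x [-5.3 11.1] y [-43.9 -35.4] -32.6
1 -80 304 x [-5.6 10.8] y [36.2 51.7] -74.0
1 -74 264 x [-5.2 10.8] y [36.2 51.4] -68.0
1 -68 233 x [-5.4 10.8] y [36.2 50.9] -62.0
1 -62 202 x [-5.6 10.8] y [36.2 50.5] -56.0
1 -56 187 x [-5.3 10.7] y [36.2 50.4] -50.0
1 -50 154 x [-4.9 10.6] y [36.2 49.9] -44.1
1 -44 137 x [-5.4 10.7] y [36.1 49.4] -38.0
1 -38 76 x [-6.  10.5] y [36.1 43.9] -32.9
```

Both fingers show clearly. Their tips end 33 mm above the TCP, the inner faces are at ±36 mm, and the fingers are offset about +3 mm in tool x. The board is at x = -7, straight. Next I go over the tail with a 7.6 cm opening.

Call:
{"op": "send_rows", "data": {
  "steps": "7.6 0 2 0 -1.8; 7.6 0 4.2 0 -1.8; 7.6 0 4.2 1.5 -1.8; 7.6 0 4.2 3 -1.8; 7.6 0 4.2 3 -1.8"
}}

```text
time_s: 9.62
ee_pos: [0.5994, 0.1063, 0.0371]
tool_rot: [-0.785, -3.039, 0.003]
force: [0.4, -0.5, 0.9]
width: 0.815
```

Run:
```python
from h import *
togo(J(6,-3,-3),A+np.pi/2);s=monitor.sense();print(jp(s['ee_pos']),s['width']*93)
```

```text
t 9.62 pos [0.5994 0.1063 0.0371] xang 2.636 tilt [ 0.0023 -0.0029 -1.    ] F [ 0.4 -0.5  0.9] w 0.815 | shift cm [-0.23  0.08  1.81] roll -0.3
[ 5.22049584 -0.72574135 15.09515106] 75.77503554944334
```

Call:
{"op": "send_rows", "data": {
  "steps": "7.6 -0.2 0.1 0.6 -0.3; 7.6 -0.2 0.1 1.2 -0.3; 7.6 -0.2 0.1 1.8 -0.3; 7.6 -0.2 0.1 1.8 -0.3"
}}

```text
time_s: 10.12
ee_pos: [0.6029, 0.1068, 0.0206]
tool_rot: [-0.778, -3.043, 0.001]
force: [-0.1, 0.3, 0.5]
width: 0.816
```

Call:
{"op": "send_rows", "data": {
  "steps": "7.6 0 0 0.4 0; 7.6 0 0 0.8 0; 7.6 0 0 1.0 0; 7.6 0 0 1.0 0"
}}

```text
time_s: 10.62
ee_pos: [0.6036, 0.1073, 0.0113]
tool_rot: [0.777, 3.043, 0.001]
force: [-0.0, 0.5, 3.9]
width: 0.814
```

Run:
```python
from h import *
togo(J(6,-3,-21),A+np.pi/2);f=grab('wrist');s=monitor.sense();print(jp(s['ee_pos']),s['width']*93);board(f)
cv2.imwrite('pics/w7.png',cv2.resize(f['pixels'][...,::-1],(800,600)))
q=jp(cloud(f))
for x in range(10,84,4):
    m=(abs(q[...,0]-x)<1)&(abs(q[...,1])<13)&(q[...,2]>-3)&(q[...,2]<45)
    if m.sum():print(x,m.sum(),np.percentile(q[m][:,2],[10,50,90]).round(1))
```

```text
t 10.62 pos [0.6036 0.1073 0.0113] xang 2.641 tilt [-4.e-04  7.e-04 -1.e+00] F [-0.   0.5  3.9] w 0.814 | shift cm [ 0.08 -0.21  1.03] roll -0.0
[  8.07032568  -3.81016801 -10.63727855] 76.06062621113576
green n 1849 x [-22.2   9.4] y [-22.6  22.4]
rect ((-6.656133651733398, -0.041782379150390625), (34.20862579345703, 46.42333221435547), 1.7878572940826416)
10 99 [0.3 6.3 7.4]
14 100 [8.4 9.1 9.8]
18 94 [8.1 8.7 9.5]
22 104 [8.3 9.1 9.8]
26 100 [ 8.8  9.4 10.2]
30 105 [10.1 11.  11.7]
34 109 [12.  12.9 13.7]
38 113 [14.2 15.2 16.1]
42 122 [16.3 17.3 18.3]
46 350 [18.9 28.4 42.1]
50 96 [ 0.9 24.3 41.1]
54 103 [ 0.8 26.6 42.1]
58 99 [ 0.7 26.8 40. ]
62 72 [ 0.4 27.8 29.2]
66 100 [ 0.6 30.  31.1]
70 110 [ 0.5 31.8 32.7]
74 29 [-0.5  0.6  1.3]
78 28 [-0.2  0.7  1.5]
82 29 [-0.1  0.4  1.4]
```

View pics/w7.png

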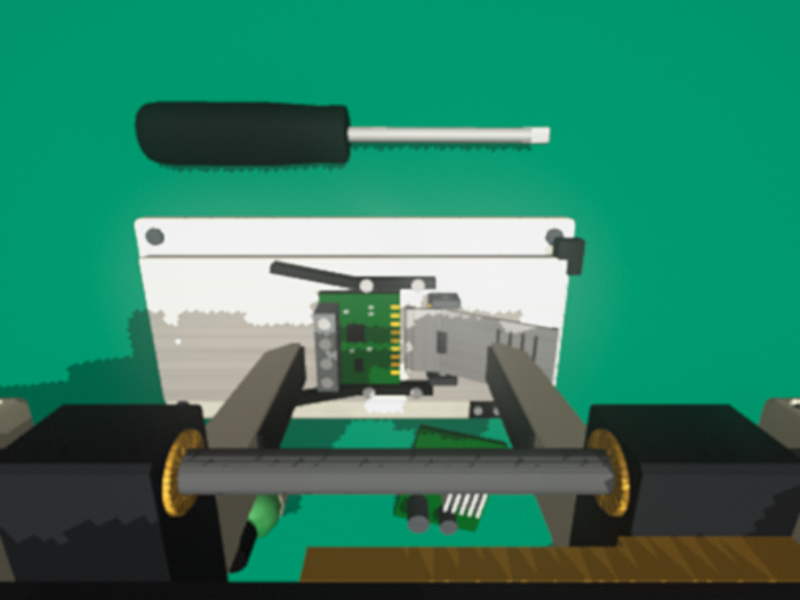

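View: the right finger rests on the tail at about (505,350), and the left finger stands clear behind the terminal block (300 against 315 px). The tail slope is about 0.48, so the clip is at about 0.12. I'll press further down.

Call:
{"op": "send_rows", "data": {
  "steps": "7.6 0 0 0.3 0; 7.6 0 0 0.6 0; 7.6 0 0 0.8 0; 7.6 0 0 0.8 0"
}}

```text
time_s: 11.18
ee_pos: [0.6042, 0.1083, 0.0035]
tool_rot: [0.777, 3.043, 0.004]
force: [2.4, 2.6, 6.2]
width: 0.818
```

```bash
cat >> h.py <<'E'
def clip(f):
    q=jp(cloud(f));o=[]
    for x in (14,18,30,34,38,42,46,62,66,70,74):
        m=(abs(q[...,0]-x)<1)&(abs(q[...,1])<13)&(q[...,2]>3)&(q[...,2]<36)
        if m.sum()>20:o.append((x,np.median(q[m][:,2]).round(1)))
    print('clip',o)
E
python3 - <<'E'
from h import *
togo(J(6,-3,-21),A+np.pi/2);f=grab('wrist');s=monitor.sense();print(jp(s['ee_pos']));board(f);clip(f)
E
```

```text
t 11.18 pos [0.6042 0.1083 0.0035] xang 2.642 tilt [-8.0e-04  2.6e-03 -1.0e+00] F [2.4 2.6 6.2] w 0.818 | shift cm [ 0.09 -0.33  0.25] roll 0.0
[  9.24831668  -3.95745322 -18.47749975]
green n 2021 x [-22.6   9.7] y [-22.3  22.7]
rect ((-7.160717010498047, -0.2434978485107422), (34.433738708496094, 46.84562683105469), 0.9869435429573059)
clip [(14, np.float64(14.0)), (18, np.float64(12.3)), (30, np.float64(10.8)), (34, np.float64(11.2)), (38, np.float64(12.0)), (42, np.float64(12.5)), (46, np.float64(13.5)), (62, np.float64(16.5)), (66, np.float64(17.0)), (70, np.float64(17.8)), (74, np.float64(18.5))]
```

Clip is at about 0.41 with the lip about 9 mm up. A little deeper, then push.

Call:
{"op": "send_rows", "data": {
  "steps": "7.6 0 0 0.25 0; 7.6 0 0.2 0.25 0; 7.6 0 0.5 0.25 0; 7.6 0 0.8 0.25 0; 7.6 0 0.8 0.25 0"
}}

```text
time_s: 11.85
ee_pos: [0.6045, 0.109, 0.0008]
tool_rot: [-0.781, -3.041, 0.014]
force: [-7.8, -11.9, 20.5]
width: 0.815
```

Run:
```python
from h import *
togo(J(24.5,-3,-21),A+np.pi/2);f=grab('wrist');s=monitor.sense();print(jp(s['ee_pos']));board(f);clip(f)
```

```text
t 11.85 pos [0.6045 0.109  0.0008] xang 2.639 tilt [-1.0e-04 -9.2e-03 -1.0e+00] F [ -7.8 -11.9  20.5] w 0.815 | shift cm [ 0.09  1.44 -0.03] roll -0.1
[ 10.11067686  -3.87421773 -21.19834941]
green n 2024 x [-22.4   9.5] y [-21.4  22.4]
rect ((-6.818353652954102, 0.15902137756347656), (34.378562927246094, 46.414974212646484), 0.9959986805915833)
clip [(14, np.float64(15.7)), (18, np.float64(14.2)), (30, np.float64(10.7)), (34, np.float64(10.7)), (38, np.float64(10.8)), (42, np.float64(10.9)), (46, np.float64(11.2)), (62, np.float64(12.9)), (66, np.float64(12.1)), (70, np.float64(12.3)), (74, np.float64(12.4))]
```

Call:
{"op": "send_rows", "data": {
  "steps": "7.6 0 -0.3 -0.05 0; 7.6 0 -0.6 -0.15 0; 7.6 0 -0.6 -0.25 0; 7.6 0 -0.6 -0.25 0"
}}

```text
time_s: 12.4
ee_pos: [0.6042, 0.1084, 0.0033]
tool_rot: [0.778, 3.043, -0.0]
force: [0.3, 0.5, 6.0]
width: 0.817
```

Run:
```python
from h import *
togo(J(24.5,-3,-20),A+np.pi/2);f=grab('wrist');s=monitor.sense();print(jp(s['ee_pos']));board(f);clip(f)
```

```text
t 12.4 pos [0.6042 0.1084 0.0033] xang 2.641 tilt [-4.e-04 -2.e-04 -1.e+00] F [0.3 0.5 6. ] w 0.817 | shift cm [0.09 1.51 0.13] roll -0.0
[  9.44678406  -3.91018773 -18.78569649]
green n 1988 x [-22.4   9.2] y [-21.6  22.3]
rect ((-6.95454216003418, -0.016748428344726562), (34.27326965332031, 46.61064529418945), 1.0991445779800415)
clip [(14, np.float64(14.1)), (18, np.float64(12.8)), (30, np.float64(10.7)), (34, np.float64(11.1)), (38, np.float64(11.8)), (42, np.float64(12.5)), (46, np.float64(13.1)), (62, np.float64(16.0)), (66, np.float64(16.3)), (70, np.float64(17.1)), (74, np.float64(17.7))]
```

Call:
{"op": "send_rows", "data": {
  "steps": "7.6 0 0.2 0 0; 7.6 0 0.4 -0.02 0; 7.6 0 0.6 -0.04 0; 7.6 0 0.8 -0.06 0; 7.6 0 0.8 -0.06 0"
}}

```text
time_s: 13.08
ee_pos: [0.6081, 0.1162, 0.0037]
tool_rot: [0.777, 3.044, 0.001]
force: [-1.1, -3.2, 3.1]
width: 0.816
```

Run:
```python
from h import *
togo(J(24.5,-3,-20),A+np.pi/2);f=grab('wrist');s=monitor.sense();print(jp(s['ee_pos']));board(f);clip(f)
```

```text
t 13.07 pos [0.6081 0.1162 0.0037] xang 2.641 tilt [ 1.e-04  4.e-04 -1.e+00] F [-1.1 -3.2  3.1] w 0.816 | shift cm [0.06 0.64 0.17] roll 0.0
[ 18.00426434  -3.56869139 -18.33070164]
green n 1872 x [-17.  15.] y [-21.1  22.7]
rect ((-1.4403610229492188, -0.20351791381835938), (35.045631408691406, 46.80915832519531), 0.8465077877044678)
clip [(14, np.float64(14.6)), (18, np.float64(13.1)), (30, np.float64(10.7)), (34, np.float64(11.0)), (38, np.float64(11.5)), (42, np.float64(11.9)), (46, np.float64(12.5)), (62, np.float64(19.1)), (66, np.float64(20.3)), (70, np.float64(16.2)), (74, np.float64(16.4))]
```

Board is going under the lip (origin about -1.4) with the clip at about 0.45. I'll keep going gently.

Call:
{"op": "send_rows", "data": {
  "steps": "7.6 0 0.2 0 0; 7.6 0 0.35 -0.02 0; 7.6 0 0.5 -0.02 0; 7.6 0 0.5 -0.02 0"
}}

```text
time_s: 13.62
ee_pos: [0.6106, 0.1205, 0.0039]
tool_rot: [0.778, 3.044, 0.001]
force: [-1.8, -2.5, 2.7]
width: 0.815
```

Run:
```python
from h import *
togo(J(24.5,-3,-20),A+np.pi/2);f=grab('wrist');s=monitor.sense();print(jp(s['ee_pos']));board(f);clip(f)
```

```text
t 13.62 pos [0.6106 0.1205 0.0039] xang 2.641 tilt [-1.e-04  5.e-04 -1.e+00] F [-1.8 -2.5  2.7] w 0.815 | shift cm [0.07 0.14 0.19] roll -0.0
[ 23.02708834  -3.6456692  -18.06343507]
green n 1528 x [-12.1  20.2] y [-21.2  22.7]
rect ((3.613755226135254, 0.13451385498046875), (35.051700592041016, 46.53696060180664), 0.6716480851173401)
clip [(14, np.float64(14.7)), (18, np.float64(13.1)), (30, np.float64(10.8)), (34, np.float64(11.0)), (38, np.float64(11.4)), (42, np.float64(11.8)), (46, np.float64(12.5)), (62, np.float64(24.6)), (66, np.float64(21.4)), (70, np.float64(20.6)), (74, np.float64(16.6))]
```

Origin is about 3.6, so 1.5–2 mm remain. I'll step forward in small increments until contact.

Call:
{"op": "send_rows", "data": {
  "steps": "7.6 0 0.08 0 0; 7.6 0 0.16 0 0; 7.6 0 0.16 0 0"
}}

```text
time_s: 14.05
ee_pos: [0.6112, 0.1216, 0.0039]
tool_rot: [-0.778, -3.044, -0.0]
force: [-1.7, -1.4, 3.2]
width: 0.819
```

Call:
{"op": "send_rows", "data": {
  "steps": "7.6 0 0.1 0 0; 7.6 0 0.1 0 0"
}}

```text
time_s: 14.3
ee_pos: [0.6113, 0.1219, 0.0038]
tool_rot: [-0.778, -3.043, 0.002]
force: [-2.4, -4.5, 4.4]
width: 0.816
```

Run:
```python
from h import *
togo(J(24.5,-3,-20),A+np.pi/2);f=grab('wrist');s=monitor.sense();print(jp(s['ee_pos']));board(f);clip(f)
```

```text
t 14.3 pos [0.6113 0.1219 0.0038] xang 2.641 tilt [ 1.0e-04 -1.1e-03 -1.0e+00] F [-2.4 -4.5  4.4] w 0.816 | shift cm [ 0.07 -0.02  0.18] roll -0.0
[ 24.63061553  -3.68274825 -18.19118739]
green n 1398 x [-10.4  21.9] y [-21.8  22.2]
rect ((5.305670738220215, -0.3137340545654297), (34.95033264160156, 46.13698196411133), 0.6153724789619446)
clip [(14, np.float64(15.0)), (18, np.float64(13.4)), (30, np.float64(10.8)), (34, np.float64(10.9)), (38, np.float64(11.3)), (42, np.float64(11.7)), (46, np.float64(12.1)), (62, np.float64(18.5)), (66, np.float64(18.8)), (70, np.float64(20.9)), (74, np.float64(16.5))]
```

Call:
{"op": "send_rows", "data": {
  "steps": "7.6 0 0.1 0 0; 7.6 0 0.1 0 0"
}}

```text
time_s: 14.6
ee_pos: [0.6113, 0.1218, 0.0037]
tool_rot: [-0.779, -3.043, 0.004]
force: [-3.9, -6.1, 5.1]
width: 0.814
```

Run:
```python
from h import *
f=grab('wrist');s=monitor.sense();print(jp(s['ee_pos']),s['force']@np.r_[EX,0]);board(f);clip(f)
```

```text
[ 24.64736922  -3.69626195 -18.25126362] -6.741600848174863
green n 1413 x [-10.5  21.9] y [-21.5  22.3]
rect ((5.153336524963379, -0.12293052673339844), (35.23656463623047, 46.3160514831543), 0.6002703905105591)
clip [(14, np.float64(15.0)), (18, np.float64(13.5)), (30, np.float64(10.9)), (34, np.float64(10.9)), (38, np.float64(11.2)), (42, np.float64(11.7)), (46, np.float64(12.1)), (62, np.float64(15.6)), (66, np.float64(18.6)), (70, np.float64(20.5)), (74, np.float64(15.9))]
```

Home: the TCP stopped moving while the force rose, and the origin measures about 5.1. I'll back the rear finger off with the tail still held, then raise slowly.

Call:
{"op": "send_rows", "data": {
  "steps": "7.6 0 -0.2 0 0; 7.6 0 -0.4 0 0; 7.6 0 -0.6 0.05 0; 7.6 0 -0.6 0.05 0"
}}

```text
time_s: 15.15
ee_pos: [0.6099, 0.119, 0.0037]
tool_rot: [0.777, 3.043, 0.003]
force: [1.1, 2.3, 3.7]
width: 0.818
```

Run:
```python
from h import *
f=grab('wrist');s=monitor.sense();print(jp(s['ee_pos']),s['force'],s['force']@np.r_[EX,0]);board(f);clip(f)
```

```text
[ 21.25209176  -3.86604754 -18.29945288] [1.64169458 1.83141333 4.43407938] 2.394397134155528
green n 1442 x [-10.6  21.9] y [-21.4  22.7]
rect ((5.053791046142578, -0.05100250244140625), (34.97146224975586, 46.377586364746094), 0.11410767585039139)
clip [(14, np.float64(14.7)), (18, np.float64(13.3)), (30, np.float64(10.8)), (34, np.float64(10.9)), (38, np.float64(11.3)), (42, np.float64(11.8)), (46, np.float64(12.4)), (62, np.float64(21.1)), (66, np.float64(18.3)), (70, np.float64(21.5)), (74, np.float64(15.7))]
```

Call:
{"op": "send_rows", "data": {
  "steps": "7.6 0 0 -0.3 0; 7.6 0 0 -0.6 0; 7.6 0 0 -0.9 0; 7.6 0 0 -1.2 0; 7.6 0 0 -1.6 0"
}}

```text
time_s: 15.82
ee_pos: [0.6087, 0.1178, 0.0192]
tool_rot: [-0.778, -3.043, 0.001]
force: [0.2, 0.1, -0.1]
width: 0.815
```

Call:
{"op": "send_rows", "data": {
  "steps": "7.6 0 0 -1 0; 7.6 0 0 -3 0; 7.6 0 0 -6 0; 7.6 0 0 -9 0; 7.6 0 0 -9 0"
}}

```text
time_s: 16.45
ee_pos: [0.6107, 0.1187, 0.1128]
tool_rot: [0.777, 3.04, 0.003]
force: [0.7, -0.3, 0.2]
width: 0.819
```

Run:
```python
from h import *
f=grab('wrist');s=monitor.sense();print(s['time_s'],jp(s['ee_pos']),s['force']);board(f);clip(f)
q=jp(cloud(f));m=(abs(q[...,0]+8.5)<2)&(abs(q[...,1])<15)&(q[...,2]>2)&(q[...,2]<26);print('term top',np.percentile(q[m][:,2],[10,50,90]))
m=(abs(q[...,1])<15)&(q[...,2]>17)&(q[...,2]<23)&(q[...,0]<0)&(q[...,0]>-25);print('term x',np.percentile(q[m][:,0],[2,98]))
cv2.imwrite('pics/w8.png',cv2.resize(f['pixels'][...,::-1],(800,600)))
```

```text
16.5 [20.60552028 -4.25601696 89.17250497] [-0.45063386 -0.73021141 -0.25596643]
green n 582 x [-9.9 21.2] y [-21.   22.2]
rect ((5.271139144897461, -0.1289348602294922), (34.01195526123047, 45.00739669799805), 0.020802365615963936)
clip [(14, np.float64(11.1)), (18, np.float64(10.4)), (30, np.float64(11.1)), (34, np.float64(12.1)), (38, np.float64(13.5)), (42, np.float64(14.9)), (46, np.float64(16.3)), (62, np.float64(22.4)), (66, np.float64(23.9)), (70, np.float64(24.9)), (74, np.float64(25.5))]
term top [19.67860431 20.69030274 21.77061567]
term x [-13.33665826  -4.45622101]
```

View pics/w8.png

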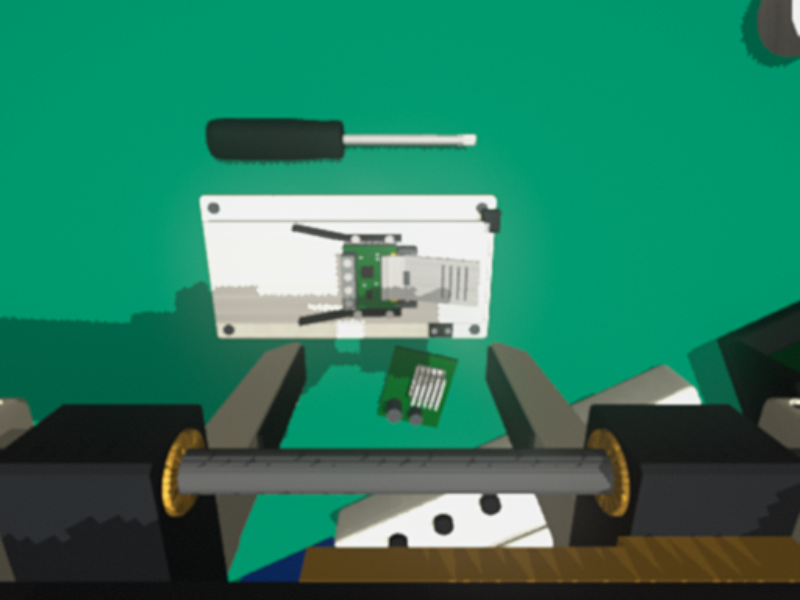

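The board is home: terminal block at x -13.3 to -4.5, straight and flat. The clip rests on it at about 0.25, and the neighbouring objects are where they were. The arm is clear, so I'm handing in.

```bash
python3 -c "
from bench import robot,monitor
print(robot.close_job());print(monitor.sense()['time_s'])"
```

```text
the job is handed in; nothing more can be done
None
the job is handed in; nothing more can be done
```

The board is loaded and the job is handed in, at about 16.5 s of the 54 s allowed. No verdict was reported.

**What I did:** I pushed the board square along the bed with closed fingers, to about 1.5 mm short of the clip. I then turned the jaws along the bed and pressed the tail down with one fingertip. The other fingertip pushed the board under the lip until the force rose and motion stopped at the contact block. I backed that finger off with the tail still held, then raised the hand so the clip closed.

**Last checks:**
- **Board:** origin at about x 5.1, y -0.1 mm with no measurable yaw. The terminal block spans x -13.3 to -4.5 mm (home is -13 to -4), and its top is about 20.7 mm above the bed, so the board lies flat.
- **Clip:** the tail slope gives about 0.25 rad, so the lip is resting on the board.
- **Surroundings:** the gripper is well clear with no contact force. The driver and spare look undisturbed in the last picture. The flux bottle is out of that view and was last seen in place earlier. I did not check the meter, reel, tin and brush at the end, but the arm never worked near them.

**What disagreed or went wrong:**
- **Fingertip position:** the real fingertips end about 33–36 mm above the reported TCP. The wrist depth and a first push that missed the board both showed this, and I allowed for it.
- **First push under the clip:** it stuck by friction with the tail on its stop, at about 20 N down and 14 N sideways. I eased up about 2.5 mm and it then went smoothly at 3–7 N.

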